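# Put the measuring cups back in their rack, smallest to largest

### The job

Put the three steel measuring cups from the drying mat back in their wooden rack in order of size, each standing upright and fully down in the well made for it, from the smallest cup in the smallest well to the largest in the largest. Turn the cups so that their handles stick out square over a long side of the rack (either side will do), clear of the neighbouring cups. Leave the egg timer and the honey jar where they stand.

Things in the scene. Friction and masses are not known exactly. Their poses are not given: they have to be found in the camera images.
- cup_small_mid (a point): the smallest of 3 steel measuring cups: open, straight-sided, 36 mm across outside, 44 mm high, wall 2 mm; loose, upright on a dark ribbed drying mat 4 mm high. A level wire-loop handle (17 mm wide, 4 thick) just under the rim ends 68 mm from the axis. Point: on the axis half-way up (22 mm above its underside); x along the handle, z up. Grip round the outside, across the handle (along y)
- cup_medium_mid (a point): the middle-sized of 3 steel measuring cups: open, straight-sided, 47 mm across outside, 54 mm high, wall 2 mm; loose, upright on a dark ribbed drying mat 4 mm high. A level wire-loop handle (17 mm wide, 4 thick) just under the rim ends 73.5 mm from the axis. Point: on the axis half-way up (27 mm above its underside); x along the handle, z up. Grip round the outside, across the handle (along y)
- cup_large_mid (a point): the largest of 3 steel measuring cups: open, straight-sided, 58 mm across outside, 64 mm high, wall 2 mm; loose, upright on a dark ribbed drying mat 4 mm high. A level wire-loop handle (17 mm wide, 4 thick) just under the rim ends 79 mm from the axis. Point: on the axis half-way up (32 mm above its underside); x along the handle, z up. Grip round the outside, across the handle (along y)
- well_small: rack well for the smallest cup: pale wooden block 86 (x) by 82 (y) by 14 mm high, fixed on a dark 6 mm board; funnel-shaped cork-lined hollow 14 mm deep, 54 mm wide at the mouth, 40 at its flat floor. Origin: centre of that floor, 6 mm above the worktop; z up, y along the row, x to a long side. 3 blocks in a row, centres 83 mm apart, middle size between; small end left or right
- well_medium: rack well for the middle-sized cup: pale wooden block 86 (x) by 82 (y) by 14 mm high, fixed on a dark 6 mm board; funnel-shaped cork-lined hollow 14 mm deep, 65 mm wide at the mouth, 51 at its flat floor. Origin: centre of that floor, 6 mm above the worktop; z up, y along the row, x to a long side. 3 blocks in a row, centres 83 mm apart, middle size between; small end left or right
- well_large: rack well for the largest cup: pale wooden block 86 (x) by 82 (y) by 14 mm high, fixed on a dark 6 mm board; funnel-shaped cork-lined hollow 14 mm deep, 76 mm wide at the mouth, 62 at its flat floor. Origin: centre of that floor, 6 mm above the worktop; z up, y along the row, x to a long side. 3 blocks in a row, centres 83 mm apart, middle size between; small end left or right
- egg_timer: bystander: a round kitchen timer, red upper half on a white lower half, 70 mm across and 58 mm high, loose; origin at the centre of its underside. To be left where it stands. (The fridge stands close to the right of the worktop, beside the arm at the start.)
- honey_jar: bystander: a glass jar of honey with a black lid, 63 mm across and 94 mm high, loose; origin at the centre of its underside. To be left where it stands. (Just above and behind it begins the wall cupboard, whose underside is 0.49 m above the worktop: keep the arm in front of that.)
There are look-alikes about, which are no part of the job. What is shaped like the well_medium but yellow is not meant.

How it is judged:
By the outcome, as a careful person would: the job done as asked, in the order asked, and still so for the second after the job is handed in, with the robot touching nothing.
It also fails if it takes over 96 s, if anything falls off the work surface, if the arm or the gripper's body presses on something with over 40 N, if the wrist force passes 120 N, or if a joint passes its speed limit or range.

### The arm

A 6-joint arm with a two-finger parallel gripper is mounted at the origin on a cart in front of the work surface, level with it; the furniture and walls round the work are solid. World frame = base frame: x ahead of the robot, y to its left, z up, the work surface at z = 0. Lengths are in m, angles in rad, forces in N, time in s.
With the tool pointing down it reaches from about 0.25 to 0.775 m from the base axis. Payload 4 kg.
Tool frame: the origin (TCP) lies between the finger pads; the fingertips stand 25 mm ahead of it and the grasp point (between the pads) lies 6 mm ahead of it (robot.tip_reach is the distance from the TCP to the fingertips, in m); z points along the fingers, y is the line along which they close (so a half turn about z gives the same grasp; the last joint's range is limited). The gripper opens to 94 mm and grips with 3 to 60 N. Pads are 16 mm wide; open, the fingers measure 119 mm over their backs; the gripper's body (75 mm by 177 mm) begins 78 mm behind the grasp point.
Start: joints at [-1.275, 0.087, 1.371, -0, 1.684, -0.103], TCP at [0.214, -0.507, 0.231] pointing down, gripper open.
Joint ranges: [-3.1, 3.1], [-0.76, 2.03], [0.27, 2.55], [-1.08, 4.22], [0.17, 2.65], [-2.57, 2.57]. Speed limits (rad/s): [2.79, 2.79, 3.14, 3.14, 3.14, 3.14].

### API

Orientations are given as [roll, pitch, yaw] about the fixed x, y, z axes, in that order (R = Rz(yaw) Ry(pitch) Rx(roll)).
In Python, from bench import sensors, snapshot, camera_info, ticket, robot gives the robot as it stands.
- The arm moves only by the tool arm_command, never from a script. Its argument "plan" is a list of rows, each an object with "grip": the closure, from -1 (fully open) to 1 (shut); "slide": the shift along the tool's x, y, z normalised to -1 to 1, where 1 is 500 mm, a list of three; "spin": the turn about the tool's z normalised to -1 to 1, where 1 is 5 degrees. A call has 1 to 10 rows; each row shifts and turns the commanded pose from where the row before left it, along the tool's axes as they then stand; what a row does not reach is not made up. A row lasts 1/8 s, in which the tool goes at most 62.5 mm and 10.7 degrees, less where a joint would pass 70% of its speed; a pose out of reach is approached as far as the arm can. A call with a number of a shift or a turn outside -1 to 1 is refused whole. A call with a gripper value outside its range is refused whole. The fingers move at their own pace and stop on an object; the grip force is fixed at half the most. Time passes only in rows, so rows that do not move let the fingers close. It gives the time, the measured TCP pose, the force, the opening and the grip force at its end, in the units of the state.
- sensors.get_obs(): the state, without advancing time (a new reading comes with each control period).
- snapshot(name): name is "scene" or "top" or "wrist"; returns the picture (400x640x3 uint8, red, green, blue); there is no depth.
- camera_info(name): a dict with "fx", "fy", "cx", "cy" (pixels), "position" and "rotation" of the camera in the world. Camera axes: x right, y up, looking along -z (the intrinsics and any distortion apply to the point x, -y, -z); pixel columns grow to the right and rows downward; lengths in m; the calibration is good to about 2 mm. A picture is of the moment at which its call begins: read the wrist's pose just before it. camera_info takes no time and is no camera call; for the wrist camera it gives the pose at the moment of the call.
- ticket.close_job(): hands the job in; it is judged then, once.
The state is a dict: "time": time; "joint_positions": joint angles; "qvel": joint speeds; "joint_torque": joint torques, N m; "tool_pos": TCP position; "ee_rot": TCP orientation; "wrist_force": force on the tool from outside, world axes, zero at the start; "wrist_torque": the same for the moment, N m; "width": finger opening in m; "finger_force": force on a finger pad.
Only numpy, scipy, OpenCV 4.12 (cv2) and the standard library are available. Lean on these libraries where they do the work, as an engineer would, in place of code of your own. Each camera call takes 0.05 s, during which the arm holds its last target. There are 200 camera calls.

## Working session

There is one attempt and no reset: what is moved stays moved. The work goes in short steps, Python scripts to look and compute and a tool call to move; the robot and the scene stay as the last step left them, time stands still between calls to the robot, and variables do not carry over. Pictures are saved under pics/ and viewed, at most 14 in all, crops included, and the job is handed in when it is done.

Besides the shell and the picture viewer there is one more tool, called after "Emit:" by a JSON object that holds its "api" and its "payload". arm_command: Moves the arm, as the interface text tells. Scaled input: -1 to 1 covers 500 mm each way for a shift and 5 degrees each way for a turn. Its arguments: {"type":"object","properties":{"plan":{"type":"array","items":{"type":"object","properties":{"grip":{"type":"number"},"slide":{"type":"array","items":{"type":"number"}},"spin":{"type":"number"}}}}},"required":["plan"]}

```bash
mkdir -p pics; cat > h.py <<'E'
import cv2,numpy as np
from bench import sensors,snapshot,camera_info
def save(n,f):
    im=snapshot(n); cv2.imwrite('pics/'+f,im[:,:,::-1]); return im
def ray(ci,u,v,z):
    R=np.array(ci['rotation']);p=np.array(ci['position'])
    d=R@np.array([(u-ci['cx'])/ci['fx'],-(v-ci['cy'])/ci['fy'],-1.])
    return p+d*(z-p[2])/d[2]
E
python3 - <<'E'
from h import *
for n in('top','scene'):
    save(n,n+'0.png'); print(camera_info(n))
o=sensors.get_obs();print(o['time'],o['tool_pos'],o['ee_rot'],o['width'])
E
```

```text
{'fx': 508.0135998309057, 'fy': 508.0135998309057, 'cx': 316.7627326541006, 'cy': 195.29102671813615, 'position': array([0.4037106 , 0.27980891, 1.44533272]), 'rotation': array([ 0.08481963, -0.00492623, -1.59587896])}
{'fx': 406.1155092426972, 'fy': 406.1155092426972, 'cx': 321.2308072322801, 'cy': 195.66961800011092, 'position': array([-0.25786135,  1.16354225,  0.62122932]), 'rotation': array([ 1.11448531,  0.02653511, -2.43079463])}
0.1 [ 0.21344578 -0.50641386  0.22942736] [-3.13961180e+00 -2.04165831e-04  3.98804444e-01] 0.09434004211667592
```

View pics/top0.png

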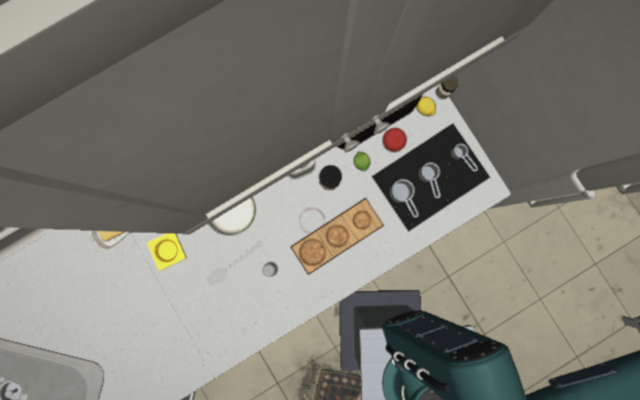

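View pics/scene0.png

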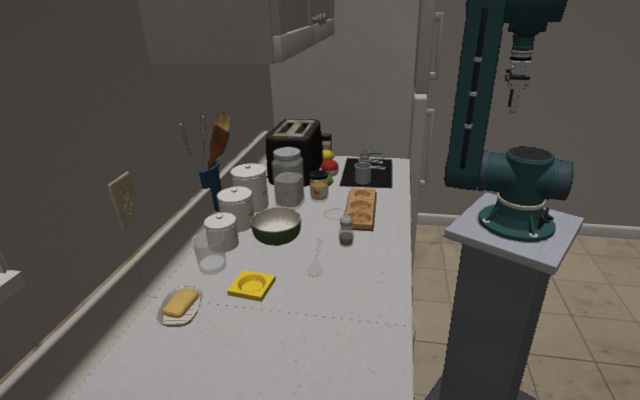

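Top view: cups on the mat at large (402,190), medium (430,173), small (461,151). The wooden rack's wells are large (312,251), medium (338,236), small (362,219). The yellow block at (166,251) is the look-alike, since it is single, yellow and away from the rack. The red timer is at (395,139) and the black-lidded jar at (330,177). I'll confirm in an enlarged crop.

```bash
cat >> h.py <<'E'
from scipy.spatial.transform import Rotation as Ro
def ci_(n):
    c=dict(camera_info(n)); c['rotation']=Ro.from_euler('xyz',c['rotation']).as_matrix(); return c
E
python3 - <<'E'
from h import *
im=cv2.imread('pics/top0.png');c=ci_('top')
cv2.imwrite('pics/crop0.png',cv2.resize(im[120:280,285:500],None,fx=3.7,fy=3.7,interpolation=cv2.INTER_CUBIC))
for n,u,v,z in [('L',402,190,.068),('M',430,173,.058),('S',461,151,.048),('wL',312,251,.02),('wM',338,236,.02),('wS',362,219,.02),('timer',395,139,.058),('jar',330,177,.094)]:
    print(n,ray(c,u,v,z).round(3))
hsv=cv2.cvtColor(im,cv2.COLOR_BGR2HSV)
m=cv2.inRange(hsv,(5,70,60),(22,255,255));m[:, :285]=0;m[:,390:]=0;m[:190]=0;m[285:]=0
cs,_=cv2.findContours(m,0,1);k=max(cs,key=cv2.contourArea);r=cv2.minAreaRect(k);b=cv2.boxPoints(r)
print(r);print([ray(c,*p,.02).round(3) for p in b])
ctr=ray(c,*r[0],.02);print(ctr)
E
```

```text
L [0.529 0.037 0.068]
M [ 0.575 -0.043  0.058]
S [ 0.636 -0.135  0.048]
wL [0.369 0.287 0.02 ]
wM [0.409 0.213 0.02 ]
wS [0.455 0.145 0.02 ]
timer [0.672 0.05  0.058]
jar [0.567 0.234 0.094]
((336.64453125, 235.75259399414062), (32.653541564941406, 89.41706085205078), 56.853004455566406)
[array([0.383, 0.347, 0.02 ]), array([0.515, 0.134, 0.02 ]), array([0.437, 0.086, 0.02 ]), array([0.306, 0.299, 0.02 ])]
[0.4097512  0.21699702 0.02      ]
```

View pics/crop0.png

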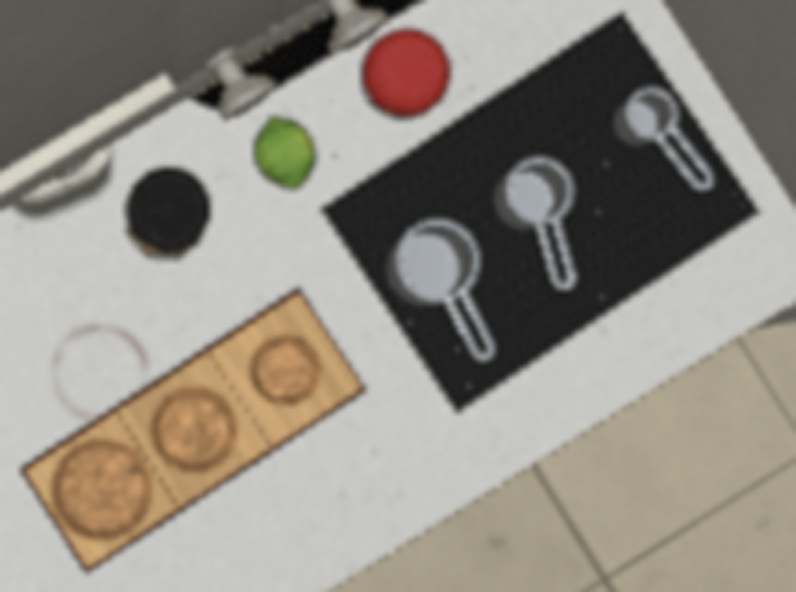

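Confirmed: the crop shows the wooden rack with three wells growing in size towards the lower left, and the three cups with handles towards the lower right. Next I'll get handle yaws and the clearance to the fridge.

```bash
python3 - <<'E'
from h import *
c=ci_('top')
f=lambda x,y:(x/3.7+285,y/3.7+120)
for n,a,b,z in [('L',(440,262),(487,358),.068),('M',(540,192),(566,286),.058),('S',(651,117),(705,186),.048)]:
    p=ray(c,*f(*a),z);q=ray(c,*f(*b),z-.006);d=q-p
    print(n,p.round(4),np.degrees(np.arctan2(d[1],d[0])),np.hypot(*d[:2]))
A=ray(c,*f(700,60),0);B=ray(c,*f(790,195),0);P=ray(c,*f(651,117),.048)
t=(B-A)/np.linalg.norm(B-A);n=np.array([-t[1],t[0]])
print(A,B,'edge angle',np.degrees(np.arctan2(t[1],t[0])),'dist S to edge',n@(P-A)[:2])
im=cv2.imread('pics/scene0.png');
cv2.imwrite('pics/crop1.png',cv2.resize(im[110:250,310:450],None,fx=4,fy=4,interpolation=cv2.INTER_CUBIC))
E
```

```text
L [0.527  0.0323 0.068 ] -155.22465262418982 0.07852619991341389
M [ 0.5784 -0.046   0.058 ] -165.86675240330916 0.07237342552747267
S [ 0.6344 -0.1345  0.048 ] -142.7509721324995 0.06598014440366562
[ 0.68635904 -0.18925563  0.        ] [ 0.57858376 -0.25373225  0.        ] edge angle -149.11000576211993 dist S to edge -0.07364037567490957
```

View pics/crop1.png

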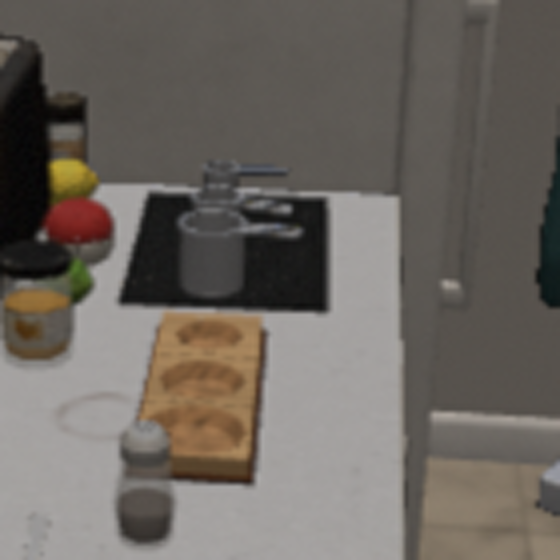

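Emit:
{"api": "arm_command", "payload": {"plan": [{"grip": -1, "slide": [0.06, -0.067, 0], "spin": 0}, {"grip": -1, "slide": [0.06, -0.067, 0], "spin": 0}, {"grip": -1, "slide": [0.06, -0.067, 0], "spin": 0}, {"grip": -1, "slide": [0.06, -0.067, 0], "spin": 0}, {"grip": -1, "slide": [0.06, -0.067, 0], "spin": 0}, {"grip": -1, "slide": [0.06, -0.067, 0], "spin": 0}, {"grip": -1, "slide": [0.06, -0.03, 0], "spin": 0}, {"grip": -1, "slide": [0.06, -0.03, 0], "spin": 0}, {"grip": -1, "slide": [0.06, -0.03, 0], "spin": 0}, {"grip": -1, "slide": [0.06, -0.03, 0], "spin": 0}]}}

```text
time: 1.35
tool_pos: [0.389, -0.1487, 0.2301]
ee_rot: [-3.141, 0.0, 0.399]
wrist_force: [-0.1, -0.6, 1.2]
width: 0.0936
finger_force: 0.0
```

```bash
python3 - <<'E'
from h import *
o=sensors.get_obs();print(o['time'],o['tool_pos'],o['ee_rot'],o['wrist_force'])
a=save('wrist','w1.png');print(camera_info('wrist'))
E
```

```text
1.35 [ 0.38902072 -0.14874548  0.23005621] [-3.14123339e+00  4.90980951e-04  3.98922866e-01] [-0.05108032 -0.56462241  1.1997264 ]
{'fx': 298.6276233092538, 'fy': 298.6276233092538, 'cx': 319.7496548095381, 'cy': 203.814189084737, 'position': array([ 0.46390656, -0.11464726,  0.38302964]), 'rotation': array([-0.27065603,  0.0027833 , -1.16934382])}
```

View pics/w1.png

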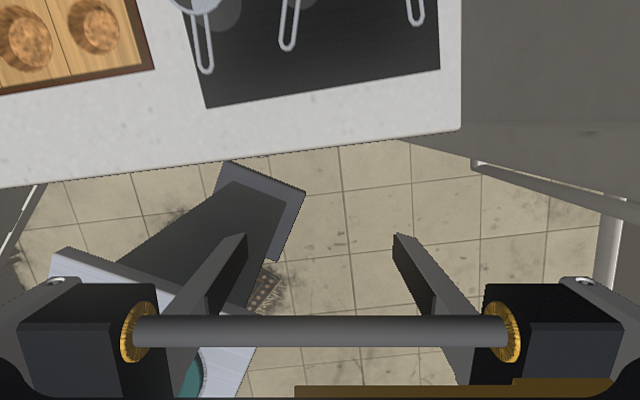

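The wrist view shows the gripper's long body along its closing line, the fridge wall meeting the worktop's right edge at (460,130), and the handles at (205,40), (290,20) and (415,10). I'll move ahead to see the cups.

Emit:
{"api": "arm_command", "payload": {"plan": [{"grip": -1, "slide": [0.05, -0.012, 0], "spin": 0}, {"grip": -1, "slide": [0.05, -0.012, 0], "spin": 0}, {"grip": -1, "slide": [0.05, -0.012, 0], "spin": 0}, {"grip": -1, "slide": [0.05, -0.012, 0], "spin": 0}, {"grip": -1, "slide": [0, 0, 0], "spin": 0}]}}

```text
time: 2.02
tool_pos: [0.4717, -0.0883, 0.2296]
ee_rot: [-3.141, 0.002, 0.401]
wrist_force: [0.6, -0.4, 0.4]
width: 0.0944
finger_force: 0.0
```

```bash
python3 - <<'E'
from h import *
o=sensors.get_obs();print(o['time'],o['tool_pos'],o['ee_rot'],o['wrist_force'])
np.save('c2.npy',ci_('wrist'),allow_pickle=True)
a=save('wrist','w2.png')
E
```

```text
2.025 [ 0.47170806 -0.08834114  0.22962371] [-3.14056910e+00  1.57062722e-03  4.00876871e-01] [ 0.57510837 -0.41880272  0.41198545]
```

View pics/w2.png

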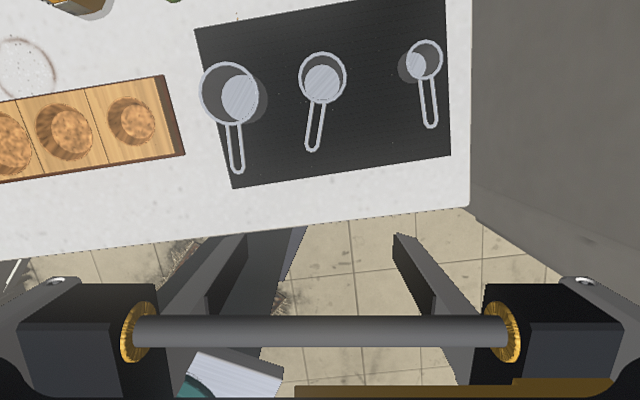

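Cups in this wrist view: L rim (230,93), M (323,77), S (424,60). Handle ends are (238,172), (313,150) and (431,127), and the worktop/fridge edge runs from (473,0) to (469,205).

```bash
python3 - <<'E'
from h import *
c=np.load('c2.npy',allow_pickle=True).item()
for n,a,b,z in [('L',(229.5,93.5),(238,172),.068),('M',(323,77.5),(313,150),.058),('S',(424,59.5),(431,127),.048)]:
    p=ray(c,*a,z);q=ray(c,*b,z-.004);d=q-p
    print(n,p.round(4),np.degrees(np.arctan2(d[1],d[0])),np.hypot(*d[:2]))
A=ray(c,473,0,0);B=ray(c,469,200,0);t=(B-A)/np.linalg.norm(B-A);n=np.array([-t[1],t[0]])
for P in [p]: print('S-edge',n@(P-A)[:2],np.degrees(np.arctan2(t[1],t[0])))
for q in [(164,75),(186,154),(135,121),(65,131)]: print(q,ray(c,*q,.02).round(4))
E
```

```text
L [0.5333 0.036  0.068 ] -156.00450043414565 0.0791709062088898
M [ 0.5841 -0.0432  0.058 ] -165.3961834349748 0.07345081293553751
S [ 0.6412 -0.1313  0.048 ] -144.1717699738904 0.06876291859129505
S-edge -0.07169419654925364 -150.45282462154597
(164, 75) [0.5214 0.1241 0.02  ]
(186, 154) [0.4456 0.0769 0.02  ]
(135, 121) [0.4595 0.1425 0.02  ]
(65, 131) [0.416 0.216 0.02 ]
```

The gripper's body is 88 mm to each side but the small cup stands only 72 mm from the fridge wall. A direct grasp would hit the fridge, so I'll first turn the tool a quarter turn and drag the cup clear with one finger inside it.

Emit:
{"api": "arm_command", "payload": {"plan": [{"grip": 0.36, "slide": [0, 0, 0], "spin": -1}, {"grip": 0.36, "slide": [0, 0, 0], "spin": -1}, {"grip": 0.36, "slide": [0, 0, 0], "spin": -1}, {"grip": 0.36, "slide": [0, 0, 0], "spin": -1}, {"grip": 0.36, "slide": [0, 0, 0], "spin": -1}, {"grip": 0.36, "slide": [0, 0, 0], "spin": -1}, {"grip": 0.36, "slide": [0, 0, 0], "spin": -1}, {"grip": 0.36, "slide": [0, 0, 0], "spin": -1}, {"grip": 0.36, "slide": [0, 0, 0], "spin": -1}, {"grip": 0.36, "slide": [0, 0, 0], "spin": -1}]}}

```text
time: 3.32
tool_pos: [0.4705, -0.0898, 0.2304]
ee_rot: [-3.141, 0.001, 1.273]
wrist_force: [0.2, -0.2, -0.3]
width: 0.0302
finger_force: 0.0
```

Emit:
{"api": "arm_command", "payload": {"plan": [{"grip": 0.36, "slide": [0, 0, 0], "spin": -1}, {"grip": 0.36, "slide": [0, 0, 0], "spin": -1}, {"grip": 0.36, "slide": [0, 0, 0], "spin": -1}, {"grip": 0.36, "slide": [0, 0, 0], "spin": -1}, {"grip": 0.36, "slide": [0, 0, 0], "spin": -1}, {"grip": 0.36, "slide": [0, 0, 0], "spin": -1}, {"grip": 0.36, "slide": [0, 0, 0], "spin": -1}, {"grip": 0.36, "slide": [0, 0, 0], "spin": -1}, {"grip": 0.36, "slide": [0, 0, 0], "spin": -1}, {"grip": 0.36, "slide": [0, 0, 0], "spin": -0.3}]}}

```text
time: 4.58
tool_pos: [0.4707, -0.0897, 0.2305]
ee_rot: [-3.141, 0.0, 2.082]
wrist_force: [-0.2, 1.1, -0.5]
width: 0.0301
finger_force: 0.0
```

Emit:
{"api": "arm_command", "payload": {"plan": [{"grip": 0.36, "slide": [-0.04, 0.05, 0.03], "spin": 0}, {"grip": 0.36, "slide": [-0.04, 0.05, 0.03], "spin": 0}, {"grip": 0.36, "slide": [-0.04, 0.05, 0.03], "spin": 0}, {"grip": 0.36, "slide": [-0.04, 0.05, 0.03], "spin": 0}, {"grip": 0.36, "slide": [-0.04, 0.05, 0.03], "spin": 0}, {"grip": 0.36, "slide": [-0.042, 0.046, 0.03], "spin": 0}, {"grip": 0.36, "slide": [0, 0, 0], "spin": 0}, {"grip": 0.36, "slide": [0, 0, 0], "spin": 0}]}}

```text
time: 5.58
tool_pos: [0.6591, -0.1221, 0.1409]
ee_rot: [-3.141, -0.0, 2.082]
wrist_force: [-0.2, -0.2, 0.5]
width: 0.03
finger_force: 0.0
```

Emit:
{"api": "arm_command", "payload": {"plan": [{"grip": 0.36, "slide": [0, 0, 0.05], "spin": 0}, {"grip": 0.36, "slide": [0, 0, 0.05], "spin": 0}, {"grip": 0.36, "slide": [0, 0, 0.02], "spin": 0}, {"grip": 0.36, "slide": [0, 0, 0.02], "spin": 0}, {"grip": 0.36, "slide": [0, 0, 0], "spin": 0}]}}

```text
time: 6.2
tool_pos: [0.6595, -0.1218, 0.0706]
ee_rot: [-3.141, -0.0, 2.083]
wrist_force: [0.1, 0.0, -0.6]
width: 0.0301
finger_force: 0.0
```

Emit:
{"api": "arm_command", "payload": {"plan": [{"grip": 0.36, "slide": [0, 0, 0.025], "spin": 0}, {"grip": 0.36, "slide": [0, 0, 0.025], "spin": 0}, {"grip": 0.36, "slide": [0.013, 0, 0], "spin": 0}, {"grip": 0.36, "slide": [0.013, 0, 0], "spin": 0}, {"grip": 0.36, "slide": [0.013, 0, 0], "spin": 0}, {"grip": 0.36, "slide": [0.013, 0, 0], "spin": 0}, {"grip": 0.36, "slide": [0.013, 0, 0], "spin": 0}, {"grip": 0.36, "slide": [0.013, 0, 0], "spin": 0}, {"grip": 0.36, "slide": [0, 0, 0], "spin": 0}, {"grip": 0.36, "slide": [-0.006, 0, 0], "spin": 0}]}}

```text
time: 7.45
tool_pos: [0.6423, -0.0905, 0.0456]
ee_rot: [3.141, 0.0, 2.083]
wrist_force: [0.7, -0.9, 0.1]
width: 0.03
finger_force: 0.0
```

Emit:
{"api": "arm_command", "payload": {"plan": [{"grip": 0.36, "slide": [0, 0, -0.05], "spin": 0}, {"grip": 0.36, "slide": [0, 0, -0.05], "spin": 0}, {"grip": 0.36, "slide": [0, 0, -0.1], "spin": 0}, {"grip": 0.36, "slide": [0, 0, -0.1], "spin": 0}, {"grip": 0.36, "slide": [0.04, -0.07, -0.05], "spin": 0}, {"grip": 0.36, "slide": [0.04, -0.07, 0], "spin": 0}, {"grip": 0.36, "slide": [0.0, -0.07, 0], "spin": 0}, {"grip": 0.36, "slide": [0.0, -0.07, 0], "spin": 0}, {"grip": -0.2, "slide": [0, 0, 0], "spin": 1}, {"grip": -0.2, "slide": [0, 0, 0], "spin": 1}]}}

```text
time: 8.7
tool_pos: [0.5002, -0.1249, 0.2208]
ee_rot: [3.141, 0.0, 1.904]
wrist_force: [-0.7, 0.2, 0.6]
width: 0.0466
finger_force: 0.0
```

Emit:
{"api": "arm_command", "payload": {"plan": [{"grip": -0.2, "slide": [0, 0, 0], "spin": 1}, {"grip": -0.2, "slide": [0, 0, 0], "spin": 1}, {"grip": -0.2, "slide": [0, 0, 0], "spin": 1}, {"grip": -0.2, "slide": [0, 0, 0], "spin": 1}, {"grip": -0.2, "slide": [0, 0, 0], "spin": 1}, {"grip": -0.2, "slide": [0, 0, 0], "spin": 1}, {"grip": -0.2, "slide": [0, 0, 0], "spin": 1}, {"grip": -0.2, "slide": [0, 0, 0], "spin": 1}, {"grip": -0.2, "slide": [0, 0, 0], "spin": 1}, {"grip": -0.2, "slide": [0, 0, 0], "spin": 1}]}}

```text
time: 9.95
tool_pos: [0.5006, -0.1245, 0.2205]
ee_rot: [3.142, 0.0, 1.032]
wrist_force: [-0.5, -0.0, -0.5]
width: 0.0561
finger_force: 0.0
```

Emit:
{"api": "arm_command", "payload": {"plan": [{"grip": -0.2, "slide": [0, 0, 0], "spin": 1}, {"grip": -0.2, "slide": [0, 0, 0], "spin": 1}, {"grip": -0.2, "slide": [0, 0, 0], "spin": 1}, {"grip": -0.2, "slide": [0, 0, 0], "spin": 1}, {"grip": -0.2, "slide": [0, 0, 0], "spin": 1}, {"grip": -0.2, "slide": [0, 0, 0], "spin": 0}]}}

```text
time: 10.7
tool_pos: [0.5006, -0.1245, 0.2205]
ee_rot: [3.141, 0.0, 0.6]
wrist_force: [-0.5, 0.5, -0.4]
width: 0.0563
finger_force: 0.0
```

```bash
python3 - <<'E'
from h import *
o=sensors.get_obs();print(o['time'],o['tool_pos'],o['ee_rot'],o['wrist_force'])
np.save('c3.npy',ci_('wrist'),allow_pickle=True)
a=save('wrist','w3.png')
E
```

```text
10.7 [ 0.50059131 -0.12451641  0.22050762] [3.14148155e+00 3.72297695e-05 6.00087579e-01] [-0.49663141  0.45915725 -0.37756628]
```

View pics/w3.png

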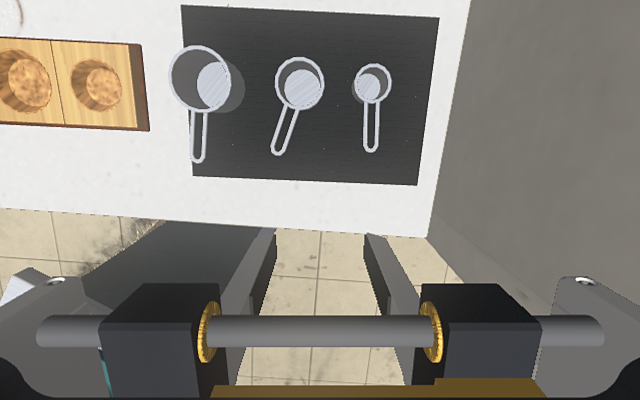

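S slid clear: rim (373,82), handle end (371,152). M is at (299,82) and L at (199,77), neither disturbed. The small well is at (99,85).

```bash
cat > m.py <<'E'
from h import *
import sys
def cup(c,a,b,z):
    p=ray(c,*a,z);q=ray(c,*b,z-.004);d=q-p
    return p.round(4),np.degrees(np.arctan2(d[1],d[0])).round(2),np.hypot(*d[:2]).round(4)
def go(p,yaw,t):   # tool-frame shift/0.5
    c,s=np.cos(yaw),np.sin(yaw);d=np.array(t)-p
    return np.array([d[0]*c+d[1]*s,d[0]*s-d[1]*c,-d[2]])/.5
E
python3 - <<'E'
from m import *
c=np.load('c3.npy',allow_pickle=True).item()
for n,a,b,z in [('L',(199.5,77),(197,161),.068),('M',(299.5,82.5),(277,153),.058),('S',(373,82.5),(371,152),.048)]: print(n,*cup(c,a,b,z))
p=ray(c,373,82.5,.048);A=ray(c,470,0,0);B=ray(c,430,235,0);t=(B-A)/np.linalg.norm(B-A);n=np.array([-t[1],t[0]])
print('S-edge',n@(p-A)[:2])
print('wS',ray(c,99,85,.02))
im=cv2.imread('pics/w3.png');hsv=cv2.cvtColor(im,cv2.COLOR_BGR2HSV)
m=cv2.inRange(hsv,(10,50,120),(25,255,255));m[140:]=0;m[:,170:]=0
ys,xs=np.nonzero(m);print(xs.max(),ys.min(),ys.max())
for q in [(131,44),(136,129),(0,38),(0,122)]: print(q,ray(c,*q,.02).round(4))
E
```

```text
L [0.5345 0.0377 0.068 ] -154.77 0.0812
M [ 0.5846 -0.0422  0.058 ] -165.8 0.0738
S [ 0.6273 -0.1027  0.048 ] -144.13 0.0704
S-edge -0.10418266290840526
wS [0.45955224 0.14389391 0.02      ]
147 6 130
(131, 44) [0.5173 0.132  0.02  ]
(136, 129) [0.4392 0.0899 0.02  ]
(0, 38) [0.444  0.2495 0.02  ]
(0, 122) [0.3588 0.2215 0.02  ]
```

Emit:
{"api": "arm_command", "payload": {"plan": [{"grip": -0.1, "slide": [0, 0, 0], "spin": -0.3}, {"grip": -0.1, "slide": [0.058, 0.028, 0.05], "spin": 0}, {"grip": -0.1, "slide": [0.058, 0.028, 0.05], "spin": 0}, {"grip": -0.1, "slide": [0.058, 0.028, 0.05], "spin": 0}, {"grip": -0.1, "slide": [0.056, 0.028, 0.05], "spin": 0}, {"grip": -0.1, "slide": [0, 0, 0], "spin": 0}, {"grip": -0.1, "slide": [0, 0, 0], "spin": 0}]}}

```text
time: 11.62
tool_pos: [0.6263, -0.1025, 0.1211]
ee_rot: [3.141, 0.0, 0.626]
wrist_force: [-0.3, 0.7, 0.1]
width: 0.0517
finger_force: 0.0
```

Right above it. Down 72 mm, close, and lift 10 mm.

Emit:
{"api": "arm_command", "payload": {"plan": [{"grip": -0.1, "slide": [0, 0, 0.048], "spin": 0}, {"grip": -0.1, "slide": [0, 0, 0.048], "spin": 0}, {"grip": -0.1, "slide": [0, 0, 0.048], "spin": 0}, {"grip": -0.1, "slide": [0, 0, 0], "spin": 0}, {"grip": 0.5, "slide": [0, 0, 0], "spin": 0}, {"grip": 0.5, "slide": [0, 0, 0], "spin": 0}, {"grip": 0.5, "slide": [0, 0, 0], "spin": 0}, {"grip": 0.5, "slide": [0, 0, 0], "spin": 0}, {"grip": 0.5, "slide": [0, 0, -0.01], "spin": 0}, {"grip": 0.5, "slide": [0, 0, -0.02], "spin": 0}]}}

```text
time: 12.88
tool_pos: [0.6258, -0.102, 0.0629]
ee_rot: [-3.14, 0.001, 0.626]
wrist_force: [0.1, -0.2, 0.2]
width: 0.0342
finger_force: 30.0
```

Emit:
{"api": "arm_command", "payload": {"plan": [{"grip": 0.5, "slide": [0, 0, -0.07], "spin": 0}, {"grip": 0.5, "slide": [0, 0, -0.07], "spin": 0}, {"grip": 0.5, "slide": [0, 0, -0.07], "spin": 0}, {"grip": 0.5, "slide": [0, 0, -0.07], "spin": 0}, {"grip": 0.5, "slide": [-0.03, -0.04, 0], "spin": 0}, {"grip": 0.5, "slide": [-0.045, -0.08, 0], "spin": 0}, {"grip": 0.5, "slide": [-0.045, -0.08, 0], "spin": 0}, {"grip": 0.5, "slide": [-0.045, -0.08, 0], "spin": 0}, {"grip": 0.5, "slide": [-0.045, -0.08, 0], "spin": 0}, {"grip": 0.5, "slide": [-0.03, -0.08, 0], "spin": 0}]}}

```text
time: 14.12
tool_pos: [0.3989, 0.0063, 0.2038]
ee_rot: [3.141, -0.0, 0.625]
wrist_force: [0.3, 0.7, 0.6]
width: 0.0344
finger_force: 30.0
```

Emit:
{"api": "arm_command", "payload": {"plan": [{"grip": 0.5, "slide": [-0.02, -0.08, 0], "spin": 0}, {"grip": 0.5, "slide": [0, -0.06, 0], "spin": 0}, {"grip": 0.5, "slide": [0, -0.034, 0], "spin": 0}, {"grip": 0.5, "slide": [0, 0, 0], "spin": 0.84}, {"grip": 0.5, "slide": [0, 0, 0], "spin": 0}, {"grip": 0.5, "slide": [0, 0, 0], "spin": 0}]}}

```text
time: 14.88
tool_pos: [0.3414, 0.0704, 0.2036]
ee_rot: [3.141, -0.0, 0.553]
wrist_force: [0.1, 0.9, -1.4]
width: 0.0342
finger_force: 30.0
```

```bash
python3 - <<'E'
from h import *
o=sensors.get_obs();print(o['time'],o['tool_pos'],o['ee_rot'],o['width'])
np.save('c4.npy',ci_('wrist'),allow_pickle=True)
a=save('wrist','w4.png')
E
```

```text
14.875 [0.34141574 0.07037738 0.2035976 ] [ 3.14145234e+00 -1.45095282e-04  5.53112437e-01] 0.03418350084617767
```

View pics/w4.png

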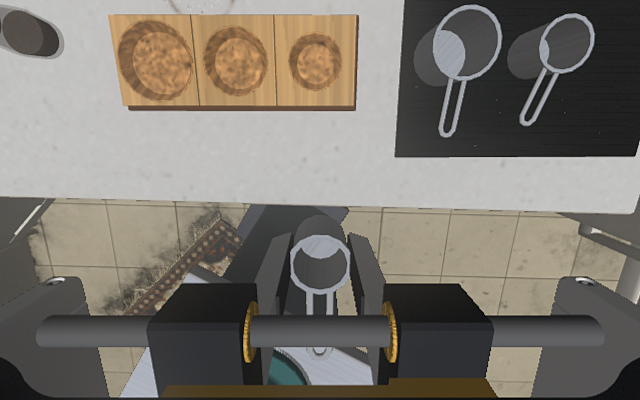

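Cup S is held upright at (320,265). The rack is square in the picture, with corners (109,15), (358,15), (356,106), (124,106) and mouths S (315,62), M (235,61), L (157,60).

```bash
python3 - <<'E'
from m import *
c=np.load('c4.npy',allow_pickle=True).item()
P=[ray(c,*q,.02)[:2] for q in [(109,15),(358,15),(356,106),(124,106)]]
print(np.round(P,4),np.mean(P,0))
f=lambda a,b:np.degrees(np.arctan2(*(b-a)[::-1]))
print(f(P[1],P[0]),f(P[2],P[3]),f(P[2],P[1]),f(P[3],P[0]),np.linalg.norm(P[1]-P[0]),np.linalg.norm(P[2]-P[1]))
for q in [(315.5,62),(235,61.5),(157,60)]: print(ray(c,*q,.02).round(4))
print('held',ray(c,320,265,.2025))
for n,a,b,z in [('L',(467,42),(447,135),.068),('M',(566,43),(527,124),.058)]: print(n,*cup(c,a,b,z))
E
```

```text
[[0.3849 0.3442]
 [0.5148 0.1334]
 [0.442  0.0876]
 [0.3115 0.2993]] [0.41331729 0.21612579]
121.64413710207099 121.64533277693926 32.19731046783327 31.445972207071964 0.24756747616254526 0.0860625836224518
[0.4561 0.1471 0.02  ]
[0.4129 0.2181 0.02  ]
[0.372  0.2872 0.02  ]
held [0.34177118 0.07126926 0.2025    ]
L [0.5323 0.0382 0.068 ] -153.17 0.0795
M [ 0.5828 -0.0409  0.058 ] -163.62 0.0732
```

Emit:
{"api": "arm_command", "payload": {"plan": [{"grip": 0.5, "slide": [0.055, -0.001, 0.02], "spin": 0}, {"grip": 0.5, "slide": [0.055, -0.001, 0.04], "spin": 0}, {"grip": 0.5, "slide": [0.055, -0.001, 0.05], "spin": 0}, {"grip": 0.5, "slide": [0.055, -0.002, 0.05], "spin": 0}, {"grip": 0.5, "slide": [0.055, -0.002, 0.05], "spin": 0}, {"grip": 0.5, "slide": [0, 0, 0], "spin": 0}, {"grip": 0.5, "slide": [0, 0, 0], "spin": 0}]}}

```text
time: 15.8
tool_pos: [0.4565, 0.1452, 0.0989]
ee_rot: [3.141, 0.0, 0.552]
wrist_force: [0.6, -0.2, -0.5]
width: 0.0342
finger_force: 30.0
```

Now lower 48 mm, slowing at the end.

Emit:
{"api": "arm_command", "payload": {"plan": [{"grip": 0.5, "slide": [0, 0, 0.03], "spin": 0}, {"grip": 0.5, "slide": [0, 0, 0.03], "spin": 0}, {"grip": 0.5, "slide": [0, 0, 0.016], "spin": 0}, {"grip": 0.5, "slide": [0, 0, 0.01], "spin": 0}, {"grip": 0.5, "slide": [0, 0, 0.006], "spin": 0}, {"grip": 0.5, "slide": [0, 0, 0.004], "spin": 0}, {"grip": 0.5, "slide": [0, 0, 0], "spin": 0}]}}

```text
time: 16.68
tool_pos: [0.4565, 0.1456, 0.0527]
ee_rot: [3.141, 0.0, 0.553]
wrist_force: [-5.0, -1.9, 11.3]
width: 0.0345
finger_force: 30.0
```

Emit:
{"api": "arm_command", "payload": {"plan": [{"grip": 0.5, "slide": [-0.003, 0, 0], "spin": 0}, {"grip": 0.5, "slide": [0, 0, 0], "spin": 0}]}}

```text
time: 16.92
tool_pos: [0.4563, 0.1455, 0.0527]
ee_rot: [3.141, -0.003, 0.552]
wrist_force: [-1.3, 0.6, 6.8]
width: 0.0343
finger_force: 30.0
```

Emit:
{"api": "arm_command", "payload": {"plan": [{"grip": 0.2, "slide": [0, 0, 0], "spin": 0}, {"grip": 0.05, "slide": [0, 0, 0], "spin": 0}, {"grip": 0, "slide": [0, 0, 0], "spin": 0}, {"grip": -0.05, "slide": [0, 0, 0], "spin": 0}, {"grip": -0.05, "slide": [0, 0, 0], "spin": 0}, {"grip": -0.05, "slide": [0, 0, -0.05], "spin": 0}, {"grip": -0.05, "slide": [0, 0, -0.05], "spin": 0}, {"grip": -0.05, "slide": [-0.1, 0, -0.1], "spin": 0}, {"grip": -0.05, "slide": [-0.1, 0, -0.1], "spin": 0}, {"grip": -0.05, "slide": [-0.07, 0, 0], "spin": 0}]}}

```text
time: 18.18
tool_pos: [0.3513, 0.0796, 0.193]
ee_rot: [3.137, -0.008, 0.553]
wrist_force: [0.7, 0.7, -0.9]
width: 0.0491
finger_force: 0.0
```

Emit:
{"api": "arm_command", "payload": {"plan": [{"grip": -0.4, "slide": [0, 0, 0], "spin": 0}, {"grip": -0.4, "slide": [0, 0, 0], "spin": 0}]}}

```text
time: 18.42
tool_pos: [0.3506, 0.0803, 0.1886]
ee_rot: [-3.142, -0.0, 0.552]
wrist_force: [-0.5, 0.4, 0.2]
width: 0.0646
finger_force: 0.0
```

```bash
python3 - <<'E'
from h import *
o=sensors.get_obs();print(o['time'],o['tool_pos'],o['ee_rot'],o['width'])
np.save('c5.npy',ci_('wrist'),allow_pickle=True)
a=save('wrist','w5.png')
E
```

```text
18.425 [0.35061592 0.08025166 0.18857868] [-3.14151705e+00 -3.03829379e-04  5.52220002e-01] 0.06463886748371137
```

View pics/w5.png

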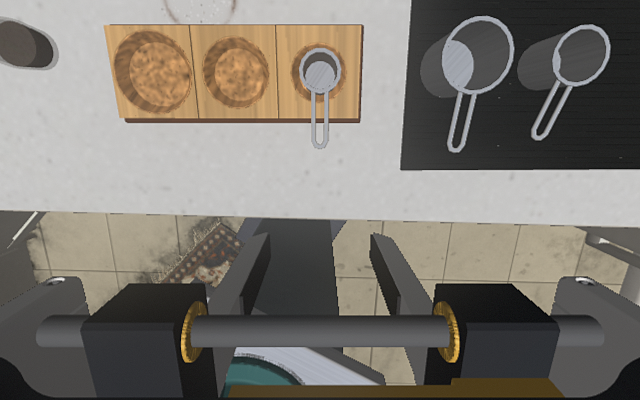

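Cup S sits in its well with the handle square: rim (320,70), inner floor about (320,74), handle end (320,148). I'll check that it is level, and get M and L.

```bash
python3 - <<'E'
from m import *
c=np.load('c5.npy',allow_pickle=True).item()
print('S',*cup(c,(320.5,70),(320,148),.05)); print('floor',ray(c,320,74,.008))
for n,a,b,z in [('L',(477,55),(456,151),.068),('M',(582,55),(540,139),.058)]: print(n,*cup(c,a,b,z))
print(go([.3506,.0803,.1886],.5522,[.583,-.041,.19]))
E
```

```text
S [0.4558 0.1451 0.05  ] -148.76 0.0697
floor [0.45769282 0.14671017 0.008     ]
L [0.5318 0.0385 0.068 ] -152.69 0.0799
M [ 0.5835 -0.0419  0.058 ] -163.54 0.0739
[ 0.26845934  0.45035917 -0.0028    ]
```

Emit:
{"api": "arm_command", "payload": {"plan": [{"grip": -0.4, "slide": [0, 0, 0], "spin": 1}, {"grip": -0.4, "slide": [0, 0, 0], "spin": 1}, {"grip": -0.4, "slide": [0, 0, 0], "spin": 1}, {"grip": -0.4, "slide": [0, 0, 0], "spin": 0.33}, {"grip": -0.4, "slide": [0.077, 0.072, 0.02], "spin": 0}, {"grip": -0.4, "slide": [0.077, 0.072, 0.02], "spin": 0}, {"grip": -0.4, "slide": [0.077, 0.072, 0.02], "spin": 0}, {"grip": -0.4, "slide": [0.077, 0.072, 0.02], "spin": 0}, {"grip": -0.4, "slide": [0.079, 0.07, 0.02], "spin": 0}, {"grip": -0.4, "slide": [0, 0, 0], "spin": 0}]}}

```text
time: 19.73
tool_pos: [0.5849, -0.0441, 0.1343]
ee_rot: [-3.139, 0.006, 0.261]
wrist_force: [-0.6, 0.9, -0.4]
width: 0.0659
finger_force: 0.0
```

Emit:
{"api": "arm_command", "payload": {"plan": [{"grip": -0.4, "slide": [0, 0, 0], "spin": 0}, {"grip": -0.4, "slide": [0, 0, 0], "spin": 0}]}}

```text
time: 19.98
tool_pos: [0.583, -0.042, 0.1397]
ee_rot: [3.141, -0.001, 0.263]
wrist_force: [0.1, 0.1, 0.7]
width: 0.0654
finger_force: 0.0
```

Emit:
{"api": "arm_command", "payload": {"plan": [{"grip": -0.4, "slide": [0, 0, 0.05], "spin": 0}, {"grip": -0.4, "slide": [0, 0, 0.05], "spin": 0}, {"grip": -0.4, "slide": [0, 0, 0.05], "spin": 0}, {"grip": -0.4, "slide": [0, 0, 0.022], "spin": 0}, {"grip": 0.3, "slide": [0, 0, 0], "spin": 0}, {"grip": 0.3, "slide": [0, 0, 0], "spin": 0}, {"grip": 0.3, "slide": [0, 0, 0], "spin": 0}, {"grip": 0.3, "slide": [0, 0, 0], "spin": 0}, {"grip": 0.3, "slide": [0, 0, 0], "spin": 0}]}}

```text
time: 21.1
tool_pos: [0.5845, -0.0429, 0.0545]
ee_rot: [3.141, -0.002, 0.262]
wrist_force: [-1.4, 0.4, 6.7]
width: 0.047
finger_force: 30.0
```

Emit:
{"api": "arm_command", "payload": {"plan": [{"grip": 0.3, "slide": [0, 0, -0.04], "spin": 0}, {"grip": 0.3, "slide": [0, 0, -0.08], "spin": 0}, {"grip": 0.3, "slide": [0, 0, -0.08], "spin": 0}, {"grip": 0.3, "slide": [0, 0, -0.08], "spin": 0}, {"grip": 0.3, "slide": [0, 0, 0], "spin": -1}, {"grip": 0.3, "slide": [0, 0, 0], "spin": -1}, {"grip": 0.3, "slide": [0, 0, 0], "spin": -1}, {"grip": 0.3, "slide": [0, 0, 0], "spin": -0.33}, {"grip": 0.3, "slide": [-0.002, -0.03, 0], "spin": 0}, {"grip": 0.3, "slide": [-0.002, -0.06, 0], "spin": 0}]}}

```text
time: 22.35
tool_pos: [0.5576, -0.0051, 0.1924]
ee_rot: [-3.141, 0.001, 0.55]
wrist_force: [-0.3, -0.3, -0.7]
width: 0.0473
finger_force: 30.0
```

Emit:
{"api": "arm_command", "payload": {"plan": [{"grip": 0.3, "slide": [-0.002, -0.08, 0], "spin": 0}, {"grip": 0.3, "slide": [-0.002, -0.08, 0], "spin": 0}, {"grip": 0.3, "slide": [-0.002, -0.08, 0], "spin": 0}, {"grip": 0.3, "slide": [-0.003, -0.08, 0], "spin": 0}, {"grip": 0.3, "slide": [-0.003, -0.08, 0], "spin": 0}, {"grip": 0.3, "slide": [-0.003, -0.08, 0], "spin": 0}, {"grip": 0.3, "slide": [0, -0.05, 0], "spin": 0}, {"grip": 0.3, "slide": [0, 0, 0], "spin": 0}, {"grip": 0.3, "slide": [0, 0, 0], "spin": 0}]}}

```text
time: 23.48
tool_pos: [0.4127, 0.2159, 0.1928]
ee_rot: [3.141, -0.0, 0.552]
wrist_force: [-0.3, -0.3, -0.7]
width: 0.047
finger_force: 30.0
```

Emit:
{"api": "arm_command", "payload": {"plan": [{"grip": 0.3, "slide": [0, 0, 0.06], "spin": 0}, {"grip": 0.3, "slide": [0, 0, 0.06], "spin": 0}, {"grip": 0.3, "slide": [0, 0, 0.06], "spin": 0}, {"grip": 0.3, "slide": [0, 0, 0.04], "spin": 0}, {"grip": 0.3, "slide": [0, 0, 0.02], "spin": 0}, {"grip": 0.3, "slide": [0, 0, 0.012], "spin": 0}, {"grip": 0.3, "slide": [0, 0, 0.008], "spin": 0}, {"grip": 0.3, "slide": [0, 0, 0.006], "spin": 0}, {"grip": 0.3, "slide": [0, 0, 0.004], "spin": 0}, {"grip": 0.3, "slide": [0, 0, 0], "spin": 0}]}}

```text
time: 24.72
tool_pos: [0.4128, 0.2162, 0.0579]
ee_rot: [3.141, -0.0, 0.552]
wrist_force: [0.5, -0.5, 0.1]
width: 0.0471
finger_force: 30.0
```

Just above the floor with no contact yet. I'll lower 1.5 mm, release narrowly, and back out.

Emit:
{"api": "arm_command", "payload": {"plan": [{"grip": 0.3, "slide": [0, 0, 0.003], "spin": 0}, {"grip": 0.3, "slide": [0, 0, 0], "spin": 0}, {"grip": -0.1, "slide": [0, 0, 0], "spin": 0}, {"grip": -0.2, "slide": [0, 0, 0], "spin": 0}, {"grip": -0.2, "slide": [0, 0, 0], "spin": 0}, {"grip": -0.2, "slide": [0, 0, -0.05], "spin": 0}, {"grip": -0.2, "slide": [0, 0, -0.08], "spin": 0}, {"grip": -0.2, "slide": [0, 0, -0.1], "spin": 0}, {"grip": -0.6, "slide": [-0.06, 0.08, -0.04], "spin": 0}, {"grip": -0.6, "slide": [-0.1, 0.08, 0], "spin": 0}]}}

```text
time: 25.98
tool_pos: [0.3887, 0.1069, 0.194]
ee_rot: [3.139, -0.005, 0.555]
wrist_force: [0.4, -1.8, -0.4]
width: 0.0728
finger_force: 0.0
```

Emit:
{"api": "arm_command", "payload": {"plan": [{"grip": -0.6, "slide": [-0.1, 0.08, 0], "spin": 0}, {"grip": -0.6, "slide": [0, 0.08, 0], "spin": 0.9}, {"grip": -0.6, "slide": [0, 0, 0], "spin": 0}, {"grip": -0.6, "slide": [0, 0, 0], "spin": 0}]}}

```text
time: 26.48
tool_pos: [0.3869, 0.0149, 0.1913]
ee_rot: [-3.141, 0.0, 0.474]
wrist_force: [0.1, 0.2, 0.2]
width: 0.0754
finger_force: 0.0
```

```bash
python3 - <<'E'
from h import *
o=sensors.get_obs();print(o['time'],o['tool_pos'],o['ee_rot'],o['width'])
np.save('c6.npy',ci_('wrist'),allow_pickle=True)
a=save('wrist','w6.png')
E
```

```text
26.475 [0.38693686 0.01493386 0.19130895] [-3.14094675e+00  1.58749855e-04  4.74161398e-01] 0.07539924230142617
```

View pics/w6.png

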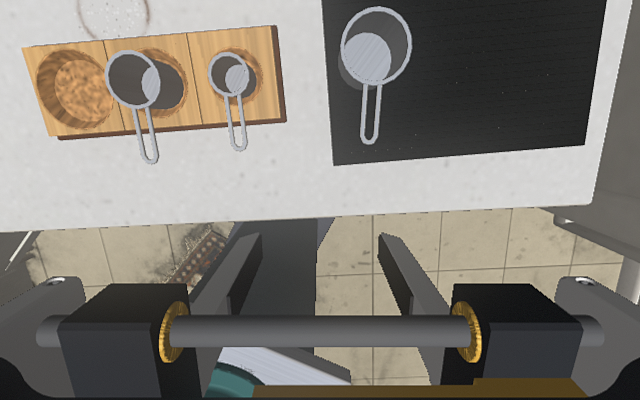

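M stands in its well: rim (133,80), inner floor (164,86), handle end (152,163), parallel to S's. L is at rim (376,47), handle end (369,143).

```bash
python3 - <<'E'
from m import *
c=np.load('c6.npy',allow_pickle=True).item()
print('S',*cup(c,(229,75),(240,150),.05))
print('M',*cup(c,(133,80),(152,163),.060),'floor',ray(c,164,86,.008).round(4))
print('L',*cup(c,(376,47),(369,143),.068))
E
```

```text
S [0.4552 0.144  0.05  ] -149.43 0.0682
M [0.4127 0.2151 0.06  ] -150.23 0.0742 floor [0.4137 0.214  0.008 ]
L [0.5316 0.0372 0.068 ] -154.11 0.0793
```

Emit:
{"api": "arm_command", "payload": {"plan": [{"grip": -0.6, "slide": [0, 0, 0], "spin": 0.33}, {"grip": -0.6, "slide": [0.056, 0.017, 0.02], "spin": 0}, {"grip": -0.6, "slide": [0.056, 0.017, 0.02], "spin": 0}, {"grip": -0.6, "slide": [0.056, 0.017, 0.02], "spin": 0}, {"grip": -0.6, "slide": [0.056, 0.017, 0.02], "spin": 0}, {"grip": -0.6, "slide": [0.056, 0.017, 0.02], "spin": 0}, {"grip": -0.6, "slide": [0, 0, 0], "spin": 0}, {"grip": -0.6, "slide": [0, 0, 0], "spin": 0}]}}

```text
time: 27.52
tool_pos: [0.5311, 0.0371, 0.1414]
ee_rot: [-3.141, 0.001, 0.446]
wrist_force: [0.2, -0.5, -0.0]
width: 0.0751
finger_force: 0.0
```

Emit:
{"api": "arm_command", "payload": {"plan": [{"grip": -0.6, "slide": [0, 0, 0.05], "spin": 0}, {"grip": -0.6, "slide": [0, 0, 0.05], "spin": 0}, {"grip": -0.6, "slide": [0, 0, 0.05], "spin": 0}, {"grip": -0.6, "slide": [0, 0, 0.016], "spin": 0}, {"grip": -0.6, "slide": [0, 0, 0], "spin": 0}, {"grip": 0.1, "slide": [0, 0, 0], "spin": 0}, {"grip": 0.1, "slide": [0, 0, 0], "spin": 0}, {"grip": 0.1, "slide": [0, 0, 0], "spin": 0}, {"grip": 0.1, "slide": [0, 0, 0], "spin": 0}, {"grip": 0.1, "slide": [0, 0, 0], "spin": 0}]}}

```text
time: 28.78
tool_pos: [0.5326, 0.0365, 0.0597]
ee_rot: [3.141, -0.002, 0.445]
wrist_force: [-0.5, -0.0, 5.4]
width: 0.0584
finger_force: 30.0
```

Emit:
{"api": "arm_command", "payload": {"plan": [{"grip": 0.1, "slide": [0, 0, -0.04], "spin": 0}, {"grip": 0.1, "slide": [0, 0, -0.08], "spin": 0}, {"grip": 0.1, "slide": [0, 0, -0.08], "spin": 0}, {"grip": 0.1, "slide": [0, 0, -0.08], "spin": 0}, {"grip": 0.1, "slide": [0, 0, 0], "spin": -0.62}, {"grip": 0.1, "slide": [0, 0, 0], "spin": -0.61}, {"grip": 0.1, "slide": [-0.002, -0.03, 0], "spin": 0}, {"grip": 0.1, "slide": [-0.002, -0.06, 0], "spin": 0}, {"grip": 0.1, "slide": [-0.002, -0.08, 0], "spin": 0}, {"grip": 0.1, "slide": [-0.002, -0.08, 0], "spin": 0}]}}

```text
time: 30.02
tool_pos: [0.4611, 0.1422, 0.1976]
ee_rot: [-3.141, 0.001, 0.551]
wrist_force: [-0.1, 0.8, -1.0]
width: 0.0581
finger_force: 30.0
```

Emit:
{"api": "arm_command", "payload": {"plan": [{"grip": 0.1, "slide": [-0.002, -0.08, 0], "spin": 0}, {"grip": 0.1, "slide": [-0.002, -0.08, 0], "spin": 0}, {"grip": 0.1, "slide": [-0.002, -0.08, 0], "spin": 0}, {"grip": 0.1, "slide": [0, -0.07, 0], "spin": 0}, {"grip": 0.1, "slide": [0, -0.038, 0], "spin": 0}, {"grip": 0.1, "slide": [0, 0, 0], "spin": 0}, {"grip": 0.1, "slide": [0, 0, 0], "spin": 0}]}}

```text
time: 30.9
tool_pos: [0.3687, 0.287, 0.198]
ee_rot: [3.141, 0.001, 0.552]
wrist_force: [-0.1, 0.2, -2.3]
width: 0.0586
finger_force: 30.0
```

Emit:
{"api": "arm_command", "payload": {"plan": [{"grip": 0.1, "slide": [0.001, 0, 0.06], "spin": 0}, {"grip": 0.1, "slide": [0.001, 0, 0.06], "spin": 0}, {"grip": 0.1, "slide": [0, 0, 0.06], "spin": 0}, {"grip": 0.1, "slide": [0, 0, 0.04], "spin": 0}, {"grip": 0.1, "slide": [0, 0, 0.02], "spin": 0}, {"grip": 0.1, "slide": [0, 0, 0.012], "spin": 0}, {"grip": 0.1, "slide": [0, 0, 0.008], "spin": 0}, {"grip": 0.1, "slide": [0, 0, 0.008], "spin": 0}, {"grip": 0.1, "slide": [0, 0, 0.004], "spin": 0}, {"grip": 0.1, "slide": [0, 0, 0], "spin": 0}]}}

```text
time: 32.15
tool_pos: [0.3698, 0.2879, 0.0624]
ee_rot: [3.141, -0.0, 0.553]
wrist_force: [-0.6, 0.3, -1.1]
width: 0.0584
finger_force: 30.0
```

Emit:
{"api": "arm_command", "payload": {"plan": [{"grip": 0.1, "slide": [0, 0, 0.003], "spin": 0}, {"grip": 0.1, "slide": [0, 0, 0], "spin": 0}, {"grip": -0.35, "slide": [0, 0, 0], "spin": 0}, {"grip": -0.45, "slide": [0, 0, 0], "spin": 0}, {"grip": -0.45, "slide": [0, 0, 0], "spin": 0}, {"grip": -0.45, "slide": [0, 0, -0.05], "spin": 0}, {"grip": -0.45, "slide": [0, 0, -0.08], "spin": 0}, {"grip": -0.45, "slide": [0, 0, -0.1], "spin": 0}, {"grip": -0.45, "slide": [-0.06, 0.08, -0.04], "spin": 0}, {"grip": -0.45, "slide": [-0.08, 0.08, 0], "spin": 0}]}}

```text
time: 33.4
tool_pos: [0.3534, 0.1826, 0.1983]
ee_rot: [3.14, -0.005, 0.554]
wrist_force: [1.8, -0.9, -0.9]
width: 0.0681
finger_force: 0.0
```

Emit:
{"api": "arm_command", "payload": {"plan": [{"grip": -0.45, "slide": [-0.05, 0.06, 0], "spin": 0}, {"grip": -0.45, "slide": [0, 0.05, 0], "spin": 0}, {"grip": -0.45, "slide": [0, 0, 0], "spin": 0}, {"grip": -0.45, "slide": [0, 0, 0], "spin": 0}]}}

```text
time: 33.9
tool_pos: [0.3595, 0.1236, 0.1957]
ee_rot: [-3.141, 0.0, 0.552]
wrist_force: [0.5, -0.1, 0.6]
width: 0.0682
finger_force: 0.0
```

```bash
python3 - <<'E'
from h import *
o=sensors.get_obs();print(o['time'],o['tool_pos'],o['ee_rot'],o['width'])
np.save('c7.npy',ci_('wrist'),allow_pickle=True)
a=save('wrist','w7.png')
b=save('scene','s7.png');cv2.imwrite('pics/s7c.png',cv2.resize(b[120:250,300:440,::-1],None,fx=4,fy=4,interpolation=cv2.INTER_CUBIC))
E
```

```text
33.9 [0.35951745 0.12360459 0.19572229] [-3.14095258e+00  2.44188029e-04  5.52445063e-01] 0.06815845007740706
```

View pics/w7.png

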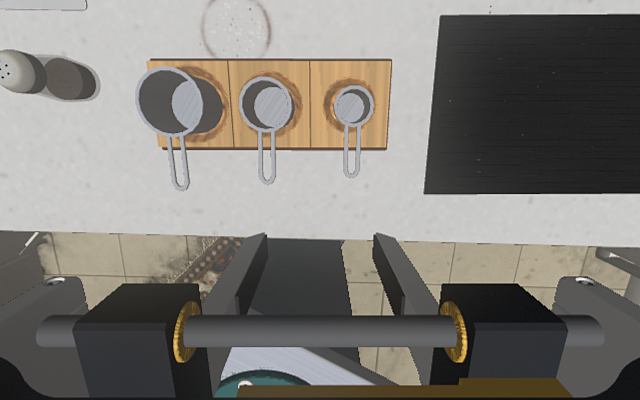

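View pics/s7c.png

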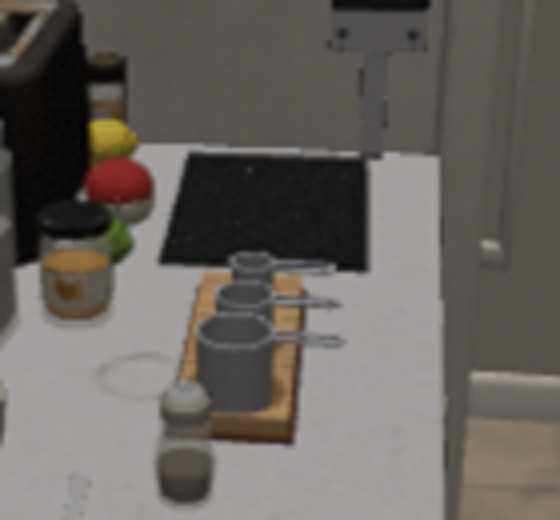

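All three cups stand in order with their handles over the front side. I'll check rim against floor centres for tilt and depth.

```bash
python3 - <<'E'
from m import *
c=np.load('c7.npy',allow_pickle=True).item()
for n,a,b,f,z,w in [('S',(352.5,105),(352,178),(352,106),.05,(.4568,.1458)),('M',(266,103),(267,184),(272,104),.06,(.4133,.2165)),('L',(169,103),(181,190),(194,103),.07,(.3697,.2872))]:
    print(n,*cup(c,a,b,z),'floor',ray(c,*f,.008)[:2].round(4),'well',w)
E
```

```text
S [0.4553 0.147  0.05  ] -146.77 0.0711 floor [0.4581 0.1442] well (0.4568, 0.1458)
M [0.4143 0.2162 0.06  ] -150.95 0.0767 floor [0.4144 0.2192] well (0.4133, 0.2165)
L [0.3697 0.2876 0.07  ] -149.25 0.0799 floor [0.3711 0.2916] well (0.3697, 0.2872)
```

The views agree with cups seated and upright to within pixel error. Cup S met slight contact while going in, so I'll press gently on its rim with the fingertips: a TCP height near 75 mm at contact means it is fully down.

Emit:
{"api": "arm_command", "payload": {"plan": [{"grip": 0.47, "slide": [0.063, 0.021, 0], "spin": 0}, {"grip": 0.47, "slide": [0.063, 0.021, 0.05], "spin": 0}, {"grip": 0.47, "slide": [0.063, 0.021, 0.07], "spin": 0}, {"grip": 0.47, "slide": [0, 0, 0.07], "spin": 0}, {"grip": 0.47, "slide": [0, 0, 0.02], "spin": 0}, {"grip": 0.47, "slide": [0, 0, 0.01], "spin": 0}, {"grip": 0.47, "slide": [0, 0, 0], "spin": 0}, {"grip": 0.47, "slide": [0, 0, 0], "spin": 0}]}}

```text
time: 35.0
tool_pos: [0.4575, 0.1461, 0.0875]
ee_rot: [3.14, -0.003, 0.553]
wrist_force: [-0.3, -0.1, 0.3]
width: 0.0249
finger_force: 0.0
```

Emit:
{"api": "arm_command", "payload": {"plan": [{"grip": 0.47, "slide": [0, 0, 0.01], "spin": 0}, {"grip": 0.47, "slide": [0, 0, 0.006], "spin": 0}, {"grip": 0.47, "slide": [0, 0, 0.004], "spin": 0}, {"grip": 0.47, "slide": [0, 0, 0.004], "spin": 0}, {"grip": 0.47, "slide": [0, 0, 0], "spin": 0}]}}

```text
time: 35.62
tool_pos: [0.4573, 0.1462, 0.0751]
ee_rot: [3.141, -0.002, 0.552]
wrist_force: [-0.8, 0.0, 4.8]
width: 0.0251
finger_force: 2.7
```

The rim is met at TCP 75.1 mm, so S is fully down. Retreat and hand in.

Emit:
{"api": "arm_command", "payload": {"plan": [{"grip": 0.47, "slide": [0, 0, -0.04], "spin": 0}, {"grip": 0.47, "slide": [0, 0, -0.1], "spin": 0}, {"grip": 0.47, "slide": [0, 0, -0.1], "spin": 0}, {"grip": 0.47, "slide": [-0.08, 0.04, 0], "spin": 0}, {"grip": 0.47, "slide": [-0.08, 0.04, 0], "spin": 0}, {"grip": 0.47, "slide": [0, 0, 0], "spin": 0}, {"grip": 0.47, "slide": [0, 0, 0], "spin": 0}]}}

```text
time: 36.5
tool_pos: [0.4099, 0.0701, 0.1939]
ee_rot: [-3.141, -0.001, 0.552]
wrist_force: [0.4, 0.3, -1.2]
width: 0.0248
finger_force: 0.0
```

```bash
python3 - <<'E'
from h import *
im=save('wrist','w8.png')
E
```

```text
(no output)
```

View pics/w8.png

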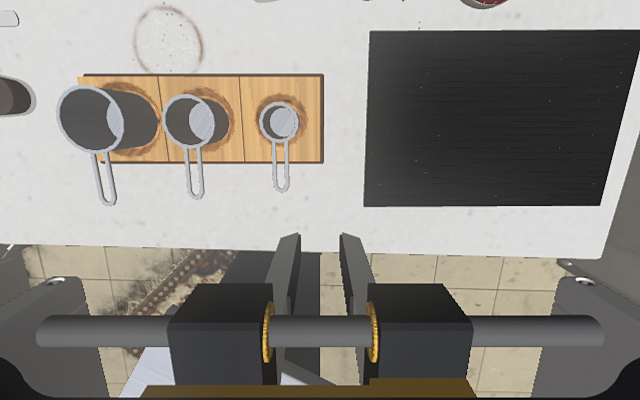

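All three cups are standing in their wells, with rims at (90,118), (190,121) and (281,122). Their handles are square over the front side and the gripper is clear.

```bash
python3 -c "
from bench import ticket
print(ticket.close_job())"
```

```text
the job is handed in; nothing more can be done
None
```

The job is handed in at about 37 s: the three cups stand upright in their matching wells, handles square over the rack's front side, and the egg timer and honey jar were not touched; only the small cup's depth was checked by touch, the other two by the wrist camera.

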